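# Lock the quarter-turn fastener of a sloping cover

## Robot

A 7-joint arm with a two-finger parallel gripper is mounted at the origin on a cart in front of the work surface, level with it; the furniture and walls round the work are solid. World frame = base frame: x ahead of the robot, y to its left, z up, the work surface at z = 0. Lengths are in mm, angles in rad, forces in N, time in s.
With the tool pointing down it reaches from about 400 to 875 mm from the base axis. Payload 4.4 kg.
Tool frame: the origin (TCP) lies at the very end of the fingers, on their centre line; the grasp point (between the pads) lies 19 mm behind it; z points along the fingers, y is the line along which they close (so a half turn about z gives the same grasp; the last joint's range is limited). The gripper opens to 85 mm and grips with 20 to 120 N. Pads are 22 mm wide; open, the fingers measure 114 mm over their backs; the gripper's body (76 mm by 85 mm) begins 54 mm behind the grasp point. The pads swing forward as they close: fully open they stand 13 mm farther back than shut.
Start: joints at [-1.263, 0.628, 0.038, 1.517, -0.027, 0.996, -0.02], TCP at [237.329, 605.139, 231.313] pointing down, gripper open.
Joint ranges: [-3.06, 3.06], [-0.37, 2.12], [-1.25, 1.32], [0.18, 2.47], [-1.1, 4.24], [0.23, 1.98], [-2.94, 2.94]. Speed limits (rad/s): [2.57, 2.57, 3.14, 3.14, 3.14, 3.14, 3.14].

## Interface

Orientations are given as [roll, pitch, yaw] about the fixed x, y, z axes, in that order (R = Rz(yaw) Ry(pitch) Rx(roll)).
In Python, from cell import read_state, get_image, camera_info, finish_job gives the robot as it stands.
- The arm moves only by the tool play_rows, never from a script. Its argument "deltas" is one flat list of numbers, 7 for each row, row after row: the shift along the tool's x, y, z in mm, then the turn, a rotation vector about the tool's x, y, z in rad, then the opening, from 0 (shut) to 1 (fully open). In form: [dx, dy, dz, ax, ay, az, grip, dx, dy, dz, ax, ay, az, grip, ...]. A call has 1 to 10 rows; each row is the pose to reach, as a shift and turn from the pose commanded when the call began, along the tool's axes at that moment; what a row does not reach only later rows make up. A row lasts 1/8 s, in which the tool goes at most 62.5 mm and 10.7 degrees, less where a joint would pass 70% of its speed; a pose out of reach is approached as far as the arm can. A call with a gripper value outside its range is refused whole. The fingers move at their own pace and stop on an object; the grip force is fixed at half the most. Time passes only in rows, so rows that repeat a pose let the fingers close. It gives the time, the measured TCP pose, the force, the opening and the grip force at its end, in the units of the state.
- read_state(): the state, without advancing time (a new reading comes with each control period).
- get_image(name): name is "scene" or "top" or "wrist"; returns the picture (400x640x3 uint8, red, green, blue); there is no depth.
- camera_info(name): a dict with "fx", "fy", "cx", "cy" (pixels), "T" (4x4, takes a point from camera to world coordinates). Camera axes: x right, y down, z forward; pixel columns grow to the right and rows downward; lengths in mm; the calibration is good to about 2 mm. A picture is of the moment at which its call begins: read the wrist's pose just before it. camera_info takes no time and is no camera call; for the wrist camera it gives the pose at the moment of the call.
- finish_job(): hands the job in; it is judged then, once.
The state is a dict: "clock": time; "qpos": joint angles; "qd": joint speeds; "tau": joint torques, N m; "eef_pos": TCP position; "tool_rot": TCP orientation; "force": force on the tool from outside, world axes, zero at the start; "torque": the same for the moment, N m; "width": finger opening in mm; "gripper_force": force on a finger pad.
Only numpy, scipy, OpenCV 4.12 (cv2) and the standard library are available. Lean on these libraries where they do the work, as an engineer would, in place of code of your own. Each camera call takes 0.05 s, during which the arm holds its last target. There are 200 camera calls.

## Task

Fasten the sloping cover of the small grey enclosure with its captive quarter-turn stud. The black wing handle stands sprung out and askew: turn it until its cross pin lines up with the slot in the steel plate, push it fully in against the spring, and while it is in turn it a quarter turn clockwise to the stop, so that it stays locked when you let go. Leave the things lying around where they are.

Things in the scene. Friction and masses are not known exactly. Their poses are not given: they have to be found in the camera images.
- box (a point): Centre of the underside of the small grey enclosure, fixed to the worktop: 140 mm deep, 160 wide, 52 high at its low front, 132 behind. Its sloping white top cover carries the steel plate and the stud. x points from its low front to its high back, z up. The low front is turned to the robot's right: x lies 0.7 to 1.3 rad anticlockwise of straight ahead.
- slot (a point): Centre of the slot in the top face of the steel plate (92 x 76 x 8 mm) on the sloping cover. x runs along the slot, up the slope; z straight out of the cover, 30 degrees from vertical, leaning towards the enclosure's low front (to the robot's right); y along the cover, level. The slot is 54 mm long, 17 mm wide.
- handle (a point): Centre of the black wing handle, 70 mm long, 14 thick, 30 high, with flat sides, on a shaft through the slot's centre along the slot's z. x runs along its length, y across its thickness (grip it so), z outwards. Stud out: this point is 49 mm above the plate's top face and the handle's underside 34 mm; fully in: 27 and 12 mm.
- cross_pin (a point): Centre of the steel cross pin on the shaft below the handle, 9 mm thick, 46 mm long along x, exactly in line with the handle's length. Stud out: its underside is 3 mm above the plate.
- wing (a joint): Turn of the handle, rad: 0 = handle and pin in line with the slot (the pin passes within 0.15 either way), growing clockwise seen from outside, to a stop at 1.57 (handle across the slot); other stop -0.35. Starts at 0.45 to 1.35, so it is first turned back anticlockwise. Stays where left; turning takes about 0.1 N m.
- wing_in (a joint): Push of the stud, m: 0 = out, 0.022 = fully in (stop). A spring pushes it out: 3 N at first, 10 N fully in. Out of line the pin meets the plate at 0.003. In past 0.020 it can be turned under the plate, which then holds it at about 0.020 when let go; let go unturned, it springs out.
- tweezers_a_mid (a point): Loose bystander: steel tweezers 125 mm long lying by the enclosure's low front; point at their middle.
- loupe_mid (a point): Loose bystander: folding loupe, 52 x 30 x 16 mm, by the enclosure's low front; point near its middle.
- boat_b_mid (a point): Loose bystander: flat black strip carrier, 56 x 190 x 9 mm, near the front edge of the worktop; point at its middle.
- note_pad_mid (a point): Loose bystander: note pad, 60 x 105 x 12 mm, near the front edge, at the left; point at its middle.

How it is judged:
By the outcome, as a careful person would: the job done as asked, in the order asked, and still so for the second after the job is handed in, with the robot touching nothing.
It also fails if it takes over 38 s, if anything falls off the work surface, if the arm or the gripper's body presses on something with over 40 N, if the wrist force passes 120 N, or if a joint passes its speed limit or range.

## Working session

There is one attempt and no reset: what is moved stays moved. The work goes in short steps, Python scripts to look and compute and a tool call to move; the robot and the scene stay as the last step left them, time stands still between calls to the robot, and variables do not carry over. Pictures are saved under pics/ and viewed, at most 10 in all, crops included, and the job is handed in when it is done.

Besides the shell and the picture viewer there is one more tool, called after "Call:" as name(argument=value, ...) on one line, values as JSON. play_rows: Moves the arm, as the interface text tells. Its arguments: {"type":"object","properties":{"deltas":{"type":"array"}},"required":["deltas"]}

```bash
mkdir -p pics; python3 - <<'E'
from cell import *
import cv2
s=read_state();print({k:s[k] for k in('clock','eef_pos','tool_rot','width')})
for n in('scene','top','wrist'):
    c=camera_info(n);print(n,c['fx'],c['cx'],c['cy'],c['T'])
    cv2.imwrite(f'pics/{n}0.png',get_image(n)[:,:,::-1])
E
```

```text
{'clock': 0.0, 'eef_pos': array([237.07314813, 604.55696484, 230.38627075]), 'tool_rot': array([-3.13971588e+00,  1.94893029e-05,  2.76786744e+00]), 'width': 85.4508536087444}
scene 363.7549781778136 318.64010115074467 201.6626194860525 [[ 8.60632357e-01 -2.47191447e-01  4.45205946e-01  8.35210561e+01]
 [-5.09160747e-01 -4.03635866e-01  7.60153551e-01 -6.25091453e+02]
 [-8.20236845e-03 -8.80894135e-01 -4.73242269e-01  5.69035362e+02]
 [ 0.00000000e+00  0.00000000e+00  0.00000000e+00  1.00000000e+00]]
top 474.9427524696262 312.6940726606911 206.45928648296896 [[ 2.18880677e-02 -9.97741422e-01  6.35056480e-02  4.20539973e+02]
 [-9.99691679e-01 -2.10974477e-02  1.30936660e-02  8.31143870e+01]
 [-1.17242859e-02 -6.37726630e-02 -9.97895580e-01  1.27779683e+03]
 [ 0.00000000e+00  0.00000000e+00  0.00000000e+00  1.00000000e+00]]
wrist 305.96898106742776 318.77453437222226 201.95881949077577 [[ 3.65406176e-01  8.82202958e-01  2.96978564e-01  1.60301960e+02]
 [ 9.30848170e-01 -3.46274662e-01 -1.16685657e-01  6.34373705e+02]
 [-1.04280151e-04  3.19079613e-01 -9.47727909e-01  3.74013582e+02]
 [ 0.00000000e+00  0.00000000e+00  0.00000000e+00  1.00000000e+00]]
```

View pics/top0.png

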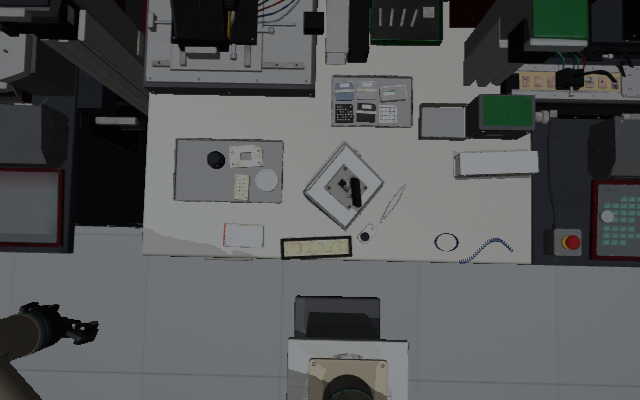

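View pics/scene0.png

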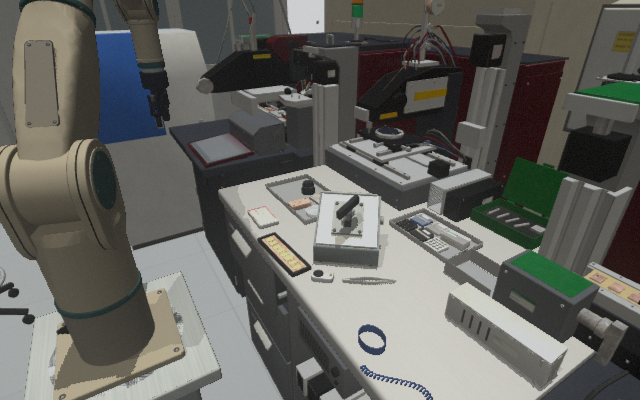

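The top view shows the enclosure near (343,186) with the handle near (356,190). The scene view shows it at (348,225). I'll enlarge both.

```bash
python3 - <<'E'
import cv2,numpy as np
a=cv2.imread('pics/top0.png')[135:235,295:395]
b=cv2.imread('pics/scene0.png')[185:270,305:390]
a=cv2.resize(a,(400,500)) if 0 else cv2.resize(a,(400,400),interpolation=cv2.INTER_CUBIC)
b=cv2.resize(b,(400,400),interpolation=cv2.INTER_CUBIC)
o=np.clip(np.hstack([a,b])*1.3,0,255).astype('uint8')
cv2.imwrite('pics/crop0.png',o)
E
```

```text
(no output)
```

View pics/crop0.png

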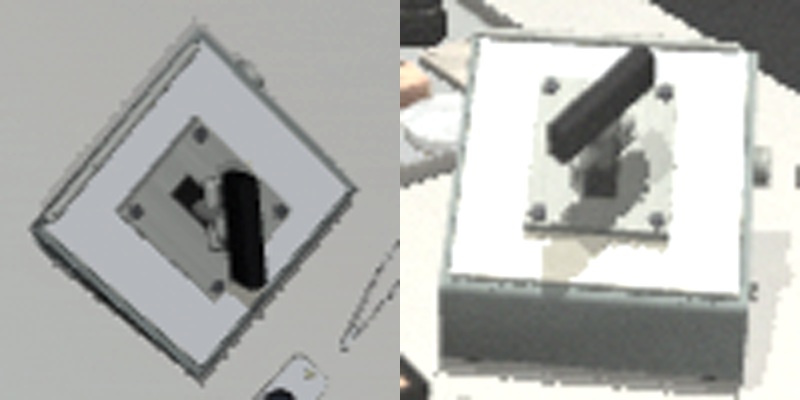

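The crop shows the plate corners, the handle ends and a handle about 45° clockwise of the slot. I'll fit the slot pose and wing angle from both views.

```bash
cat > h.py <<'E'
from cell import *
import numpy as np
from scipy.optimize import least_squares
from scipy.spatial.transform import Rotation as R
def slotR(yaw): return (R.from_euler('z',yaw)*R.from_euler('y',-np.pi/6)).as_matrix() # x up the slope, z leans to front
def proj(c,P):
    T=c['T'];p=(np.atleast_2d(P)-T[:3,3])@T[:3,:3]
    return np.c_[c['fx']*p[:,0]/p[:,2]+c['cx'],c['fy']*p[:,1]/p[:,2]+c['cy']]
def hpt(w,l,z): return np.array([l*np.cos(w),-l*np.sin(w),z])
E
python3 - <<'E'
from h import *
ct,cs=camera_info('top'),camera_info('scene')
t=lambda u,v:(295+u/4,135+v/4); s=lambda u,v:(305+(u-400)/4.706,185+v/4.706)
# plate corners back-left, back-right, front-right, front-left (seen facing up the slope), left=+y
C=np.array([[46,38,0],[46,-38,0],[-46,-38,0],[-46,38,0]])
top=np.array([t(118,208),t(197,117),t(292,205),t(215,300),t(240,173),t(250,288)])
sc=np.array([s(545,78),s(675,80),s(668,232),s(525,224),s(645,52),s(558,138)])
def res(p,f=None):
    M=slotR(p[3]);L=np.vstack([C,hpt(p[4],35,64),hpt(p[4],-35,64)]);W=L@M.T+p[:3]
    return np.r_[proj(ct,W)-top,proj(cs,W)-sc].ravel()
f=least_squares(res,[450,20,100,.9,.8],loss='soft_l1');print(f.x.round(3));print(res(f.x).reshape(-1,2).round(1))
E
```

```text
[545.768  16.939  99.624   0.894   0.638]
[[-0.5  0.5]
 [-0.4 -0.4]
 [-1.   0.3]
 [-0.9 -0.5]
 [ 0.8  1. ]
 [ 1.9 -0.1]
 [-0.8 -0.4]
 [ 1.1  1. ]
 [ 0.5  0.7]
 [-0.1  0.2]
 [ 0.6 -1.2]
 [-0.3 -0.3]]
```

```bash
cat >> h.py <<'E'
S=np.array([545.8,16.9,99.6]);YAW=.894
def goal(w,h,S=S,yaw=YAW):
    "tool pose: TCP h above plate on the stud axis, tool x along handle x at wing w, z into the cover"
    M=slotR(yaw);T=M@R.from_euler('z',-w).as_matrix()@np.diag([1,-1,-1.]);return S+M[:,2]*h,T
def rel(w,h,S=S,yaw=YAW):
    s=read_state();p,T=goal(w,h,S,yaw);Q=R.from_euler('xyz',s['tool_rot']).as_matrix()
    return np.r_[Q.T@(p-s['eef_pos']),R.from_matrix(Q.T@T).as_rotvec()].round(3)
E
python3 - <<'E'
from h import *
print(goal(.64,150)[0],rel(.64,150))
E
```

```text
[498.82759656 -41.56873793 229.50381057] [-4.79559e+02 -5.06058e+02  1.86300e+00 -3.98000e-01  5.63000e-01
  2.44100e+00]
```

Call:
play_rows(deltas=[-480, -506, -20, -0.4, 0.56, 2.44, 1, -480, -506, -20, -0.4, 0.56, 2.44, 1, -480, -506, -20, -0.4, 0.56, 2.44, 1, -480, -506, -20, -0.4, 0.56, 2.44, 1, -480, -506, -20, -0.4, 0.56, 2.44, 1, -480, -506, -20, -0.4, 0.56, 2.44, 1, -480, -506, -20, -0.4, 0.56, 2.44, 1, -480, -506, -20, -0.4, 0.56, 2.44, 1, -480, -506, -20, -0.4, 0.56, 2.44, 1, -480, -506, -20, -0.4, 0.56, 2.44, 1])

```text
clock: 1.4
eef_pos: [472.8, 24.0, 249.5]
tool_rot: [-3.002, -0.421, 0.893]
force: [1.5, 0.7, 0.3]
width: 85.0
gripper_force: 0.0
```

```bash
python3 - <<'E'
from h import *
s=read_state();print(s['qpos'].round(2),rel(.64,150))
E
```

```text
[-0.05  0.37  0.34  2.1  -0.81  0.83  0.22] [-39.885  61.399  -4.555  -0.101   0.143   0.631]
```

Call:
play_rows(deltas=[-40, 61, -4, -0.1, 0.143, 0.63, 1, -40, 61, -4, -0.1, 0.143, 0.63, 1, -40, 61, -4, -0.1, 0.143, 0.63, 1, -40, 61, -4, -0.1, 0.143, 0.63, 1, -40, 61, -4, -0.1, 0.143, 0.63, 1, -40, 61, -4, -0.1, 0.143, 0.63, 1])

```text
clock: 2.15
eef_pos: [498.6, -39.0, 228.9]
tool_rot: [-2.811, -0.413, 0.193]
force: [0.2, -1.2, 0.9]
width: 85.4
gripper_force: 0.0
```

```bash
python3 - <<'E'
from h import *
import cv2
s=read_state();print(s['qpos'].round(2),rel(.64,150))
c=camera_info('wrist');im=get_image('wrist');np.save('T1.npy',c['T'])
cv2.imwrite('pics/w1.png',cv2.resize(im[:,:,::-1],(800,500)))
C=np.array([[46,38,0],[46,-38,0],[-46,-38,0],[-46,38,0]])
W=np.vstack([C,hpt(.64,35,64),hpt(.64,-35,64)])@slotR(YAW).T+S
print((proj(c,W)*1.25).round(0))
E
```

```text
[ 0.09  0.42  0.37  2.17 -1.08  0.76 -0.01] [ 1.300e-02  2.249e+00 -1.407e+00 -3.000e-03  2.000e-03  8.000e-03]
[[328. 215.]
 [407. 155.]
 [474. 250.]
 [398. 301.]
 [404. 206.]
 [402. 310.]]
```

View pics/w1.png

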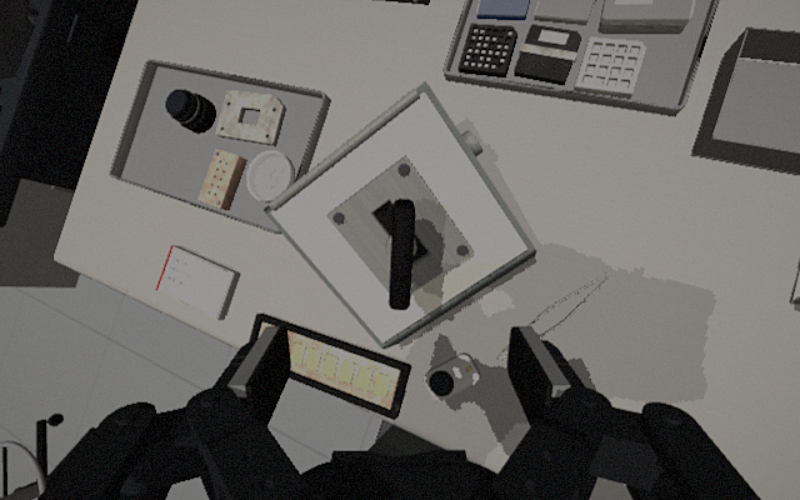

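The picture shows the handle between (403,200) and (400,306) and the plate corners at (328,215), (406,156) and (474,252). All are within a few pixels of the prediction, so I'll descend and grip.

Call:
play_rows(deltas=[0, 2, 40, 0, 0, 0, 1, 0, 2, 80, 0, 0, 0, 1, 0, 2, 114, 0, 0, 0.01, 1, 0, 2, 114, 0, 0, 0.01, 1])

```text
clock: 2.7
eef_pos: [533.4, 7.1, 127.9]
tool_rot: [-2.796, -0.407, 0.181]
force: [0.1, -0.8, -0.2]
width: 85.6
gripper_force: 0.0
```

```bash
python3 - <<'E'
from h import *
import cv2
s=read_state();print(s['qpos'].round(2),rel(.64,34),s['force'],s['torque'])
c=camera_info('wrist');im=get_image('wrist')
cv2.imwrite('pics/w2.png',im[:,:,::-1])
W=np.vstack([hpt(.64,35,64),hpt(.64,-35,64)])@slotR(YAW).T+S
print(proj(c,W).round(0))
E
```

```text
[ 0.54  0.65 -0.44  2.19 -1.09  0.24 -0.05] [ 1.488  3.319 -1.867 -0.012  0.004 -0.004] [ 0.06413257 -0.77572775 -0.2450068 ] [-0.50980727  0.29518042 -0.00984665]
[[326. 222.]
 [326. 360.]]
```

View pics/w2.png

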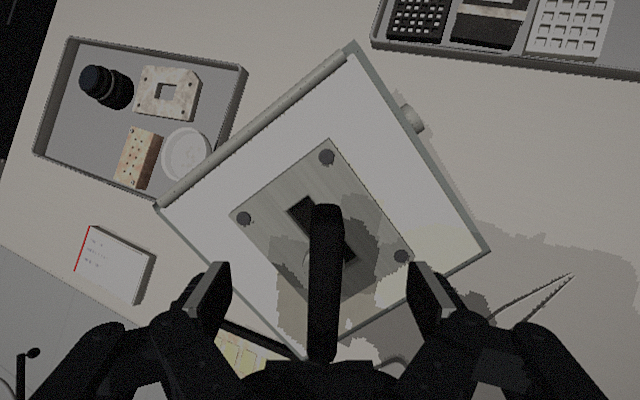

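The handle stands between the open pads at (327,210)–(322,355), as predicted. Joints 5 and 6 are near their limits, so I'll check that the pushed-in depth is reachable while the gripper is still open.

Call:
play_rows(deltas=[1.5, 3, 10, -0.01, 0, 0, 1, 1.5, 3, 18, -0.01, 0, 0, 1, 1.5, 3, 18, -0.01, 0, 0, 1])

```text
clock: 3.12
eef_pos: [545.4, 5.8, 118.0]
tool_rot: [-2.815, -0.402, 0.186]
force: [-0.4, -0.2, -0.5]
width: 85.8
gripper_force: 0.0
```

```bash
python3 - <<'E'
from h import *
s=read_state();print(s['qpos'].round(3),rel(.64,14),s['force'],s['torque'])
E
```

```text
[ 0.501  0.667 -0.404  2.167 -1.099  0.234 -0.049] [-5.150e+00 -4.476e+00  6.457e+00  5.000e-03  1.000e-02 -2.000e-03] [-0.43358348 -0.1932483  -0.49836513] [-0.43002185  0.33113141  0.03399416]
```

Joints 5 and 6 are against their limits, so a different elbow posture is needed. I'll fit a simple kinematic model from the recorded poses to plan one.

```bash
cat > kin.py <<'E'
from h import *
import itertools
D=[([-1.263,.628,.038,1.517,-.027,.996,-.02],[237.07,604.56,230.39],[-3.1397,0,2.7679]),
([-.05,.37,.34,2.1,-.81,.83,.22],[472.8,24,249.5],[-3.002,-.421,.893]),
([.09,.42,.37,2.17,-1.08,.76,-.01],[498.6,-39,228.9],[-2.811,-.413,.193]),
([.54,.65,-.44,2.19,-1.09,.24,-.05],[533.4,7.1,127.9],[-2.796,-.407,.181]),
([.501,.667,-.404,2.167,-1.099,.234,-.049],[545.4,5.8,118],[-2.815,-.402,.186])]
def fk(q,p,sg):
    d1,L1,L2,L3,a1,a2,a3,y7=p;z=lambda i:R.from_euler('z',sg[i]*q[i]);y=lambda i:R.from_euler('y',q[i])
    A=z(0);t=np.array([0,0,d1]);A=A*y(1)*z(2);t=t+A.apply([a1,0,L1]);A=A*y(3)*z(4);t=t+A.apply([a2,0,L2]);A=A*y(5)
    t=t+A.apply([a3,0,L3]);A=A*z(6)*R.from_euler('z',y7);return t,A
def err(p,sg,W=300):
    o=[]
    for q,x,r in D:
        t,A=fk(q,p,sg);o+=[t-x,W*(A.inv()*R.from_euler('xyz',r)).as_rotvec()]
    return np.concatenate(o)
def fit():
    best=None
    for sg in itertools.product([1,-1],repeat=4):
        sgn={0:sg[0],2:sg[1],4:sg[2],6:sg[3]}
        for y0 in(0,1.57,3.14,-1.57):
            f=least_squares(err,[300,400,400,250,0,0,0,y0],args=(sgn,),loss='soft_l1',f_scale=10)
            if best is None or f.cost<best[0]: best=(f.cost,f.x,sgn)
    return best
E
python3 - <<'E'
from kin import *
b=fit();print(b);print(err(b[1],b[2]).reshape(-1,6).round(1))
E
```

```text
(np.float64(235.33044785695046), array([288.06068035, 546.9107067 , 355.44481421, 299.51509889,
        26.52124361,  -8.38608501,   3.34422827,   1.57037408]), {0: -1, 2: -1, 4: -1, 6: -1})
[[-28.6   3.4  -0.7   0.9  -0.1   0.3]
 [  3.8   2.9   2.3   1.   -1.2  -0.1]
 [ -3.7  -1.5  -1.2   0.8  -1.1  -1. ]
 [  0.6   0.1  -0.1   0.1  -0.2   0.9]
 [ -0.8   0.2  -0.1   0.   -0.   -0.1]]
```

```bash
python3 - <<'E'
s=open('kin.py').read()
s=s.replace("a1,a2,a3,y7=p","a1,a2,a3,y7,b1,b2,b3=p").replace("t=np.array([0,0,d1])","t=A.apply([0,b1,d1])").replace("[a1,0,L1]","[a1,b2,L1]").replace("[a2,0,L2]","[a2,b3,L2]")
i=s.index("def fit");s=s[:i]+'''SG={0:-1,2:-1,4:-1,6:-1}
def fit(): return least_squares(lambda p:np.r_[err(p,SG),p[8:]*.05],[288,547,355,300,26,-8,3,1.5704,0,0,0]).x
LO=np.array([-3.06,-.37,-1.25,.18,-1.1,.23,-2.94]);HI=np.array([3.06,2.12,1.32,2.47,4.24,1.98,2.94])
def ik(P,w,h,flip=0,q0=None,n=60,seed=0):
    x,T=goal(w,h);T=R.from_matrix(T)*R.from_euler('z',np.pi*flip);out=[];rng=np.random.default_rng(seed)
    for k in range(n):
        g=rng.uniform(LO,HI) if q0 is None else np.clip(q0,LO+.01,HI-.01)
        m=(LO+HI)/2
        def f(q):
            t,A=fk(q,P,SG);u=(q-LO)/(HI-LO)
            return np.r_[(t-x),300*(A.inv()*T).as_rotvec(),.3*np.exp(-(u-.0)*30),.3*np.exp(-(1-u)*30)]
        r=least_squares(f,g,bounds=(LO,HI));
        if np.linalg.norm(f(r.x)[:6])<2: out.append(r.x)
        if q0 is not None: break
    return out
'''
open('kin.py','w').write(s)
E
python3 - <<'E'
from kin import *
P=fit();np.save('P.npy',P);print(P.round(1));print(err(P,SG).reshape(-1,6).round(1))
for fl in(0,1):
    o=ik(P,.64,14,fl);o.sort(key=lambda q:-min(np.r_[q-LO,HI-q]));print(fl,len(o));print(np.array(o[:6]).round(2))
E
```

```text
[ 3.298e+02  5.619e+02  3.826e+02  3.450e+02 -7.000e-01  3.400e+00
  4.000e-01  1.600e+00 -9.600e+00 -1.950e+01  4.000e-01]
[[ 0.3  0.2 -0.6  0.9 -0.1  0.3]
 [ 1.4  1.4  1.1  1.  -1.2 -0.1]
 [-1.1 -0.5  0.2  0.8 -1.1 -1. ]
 [-0.2  0.5 -0.4  0.1 -0.2  0.9]
 [-0.6 -0.6 -0.3  0.  -0.  -0.1]]
0 10
[[ 0.88  0.91 -1.09  2.18  1.3   0.35 -2.41]
 [ 0.88  0.91 -1.09  2.18  1.3   0.35 -2.41]
 [ 0.88  0.91 -1.09  2.18  1.3   0.35 -2.41]
 [ 0.88  0.91 -1.09  2.18  1.3   0.35 -2.41]
 [ 0.88  0.91 -1.09  2.18  1.3   0.35 -2.41]
 [ 0.88  0.91 -1.09  2.18  1.3   0.35 -2.41]]
1 15
[[ 0.88  0.91 -1.09  2.18  1.3   0.35  0.73]
 [ 0.88  0.91 -1.09  2.18  1.3   0.35  0.73]
 [ 0.88  0.91 -1.09  2.18  1.3   0.35  0.73]
 [ 0.88  0.91 -1.09  2.18  1.3   0.35  0.73]
 [ 0.88  0.91 -1.09  2.18  1.3   0.35  0.73]
 [ 0.88  0.91 -1.09  2.18  1.3   0.35  0.73]]
```

```bash
python3 - <<'E'
from kin import *
P=np.load('P.npy')
for h in(150,34,12):
  x,T=goal(.64,h);T=R.from_matrix(T)*R.from_euler('z',np.pi);rng=np.random.default_rng(1)
  for q3 in np.arange(-1.2,1.3,.2):
    sols=[]
    for k in range(12):
        def f(q):
            t,A=fk(q,P,SG);return np.r_[(t-x),300*(A.inv()*T).as_rotvec(),300*(q[2]-q3)]
        r=least_squares(f,rng.uniform(LO,HI),bounds=(LO,HI))
        if r.cost<2 and not any(np.abs(r.x-s).max()<.05 for s in sols): sols.append(r.x)
    for s in sols: print(h,s.round(2))
E
```

```text
150 [ 1.14  0.65 -1.2   2.14  0.39  0.45  1.62]
150 [ 1.04  0.56 -1.    2.14  0.02  0.41  1.99]
150 [ 0.93  0.5  -0.8   2.14 -0.3   0.42  2.32]
150 [ 0.8   0.45 -0.6   2.14 -0.54  0.46  2.56]
150 [ 0.66  0.42 -0.4   2.15 -0.71  0.51  2.74]
150 [ 0.51  0.4  -0.2   2.15 -0.84  0.57  2.87]
34 [ 0.95  0.93 -1.2   2.18  1.24  0.43  0.79]
34 [ 0.87  0.81 -1.    2.18  1.01  0.25  1.01]
12 [ 0.92  0.98 -1.2   2.18  1.37  0.45  0.67]
12 [ 0.84  0.86 -1.    2.18  1.24  0.26  0.79]
```

Call:
play_rows(deltas=[0, 0, -50, 0, 0, 0, 1, -5, -4, -100, 0, 0, -0.1, 1, -5, -4, -124, 0, 0, -0.28, 1, -5, -4, -124, 0, 0, -0.46, 1, -5, -4, -124, 0, 0, -0.64, 1, -5, -4, -124, 0, 0, -0.82, 1, -5, -4, -124, 0, 0, -1.0, 1, -5, -4, -124, 0, 0, -1.18, 1, -5, -4, -124, 0, 0, -1.36, 1, -5, -4, -124, 0, 0, -1.54, 1])

```text
clock: 4.38
eef_pos: [501.0, -39.2, 225.3]
tool_rot: [2.727, -0.311, 1.864]
force: [-0.4, 0.8, -0.1]
width: 85.2
gripper_force: 0.0
```

```bash
cat >> h.py <<'E'
def relf(w,h,S=S,yaw=YAW):
    s=read_state();p,T=goal(w,h,S,yaw);T=T@np.diag([-1,-1,1.]);Q=R.from_euler('xyz',s['tool_rot']).as_matrix()
    print('q',s['qpos'].round(2),'F',s['force'].round(1),'w',s['width'].round(1))
    return np.r_[Q.T@(p-s['eef_pos']),R.from_matrix(Q.T@T).as_rotvec()].round(3)
E
python3 -c "
from h import *
print(relf(.64,140))"
```

```text
Traceback (most recent call last):
  File "h.py", line 19, in relf
    print('q',s['qpos'].round(2),'F',s['force'].round(1),'w',s['width'].round(1))
                                                             ^^^^^^^^^^^^^^^^
AttributeError: 'float' object has no attribute 'round'
```

```bash
sed -i "s/s\['width'\].round(1)/round(s['width'],1)/" h.py
python3 -c "
from h import *
print(relf(.64,140))"
```

```text
q [ 0.76  0.45 -0.57  2.14 -0.55  0.46  0.97] F [-0.4  0.8 -0.1] w 85.2
[-0.221 -0.632  4.786 -0.012 -0.005 -1.598]
```

Call:
play_rows(deltas=[0, 0, 0, 0, 0, -0.18, 1, 0, 0, 0, 0, 0, -0.36, 1, 0, 0, 0, 0, 0, -0.54, 1, 0, 0, 0, 0, 0, -0.72, 1, 0, 0, 0, 0, 0, -0.9, 1, 0, 0, 0, 0, 0, -1.08, 1, 0, 0, 0, 0, 0, -1.26, 1, 0, 0, 0, 0, 0, -1.44, 1, 0, 0, 0, 0, 0, -1.6, 1])

```text
clock: 5.5
eef_pos: [500.9, -39.3, 225.0]
tool_rot: [2.816, 0.402, -2.953]
force: [0.1, -0.8, -0.4]
width: 85.5
gripper_force: 0.0
```

```bash
python3 -c "
from h import *
print(relf(.64,80))"
```

```text
q [ 1.02  0.56 -0.97  2.14  0.02  0.4   2.  ] F [ 0.1 -0.8 -0.4] w 85.5
[-3.400e-01  2.320e-01  6.456e+01 -4.000e-03 -1.200e-02  1.000e-03]
```

Call:
play_rows(deltas=[0, 0, 15, 0, 0, 0, 1, 0, 0, 30, 0, 0, 0, 1, 0, 0, 45, 0, 0, 0, 1, 0, 0, 60, 0, 0, 0, 1, 0, 0, 75, 0, 0, 0, 1, 0, 0, 85, 0, 0, 0, 1, 0, 0, 95, 0, 0, 0, 1, 0, 0, 105, 0, 0, 0, 1])

```text
clock: 6.5
eef_pos: [533.1, 1.0, 133.0]
tool_rot: [2.814, 0.4, -2.959]
force: [0.2, 0.0, -0.6]
width: 85.4
gripper_force: 0.0
```

```bash
python3 -c "
from h import *
print(relf(.64,34))"
```

```text
q [ 0.86  0.79 -0.96  2.18  0.88  0.24  1.15] F [ 0.2  0.  -0.6] w 85.4
[-7.810e-01  6.620e-01  5.121e+00 -5.000e-03 -1.200e-02 -5.000e-03]
```

Tracking holds in the flipped posture. I'll test the full depth with the gripper open, then come back up.

Call:
play_rows(deltas=[0, 0, 8, 0, 0, 0, 1, 0, 0, 16, 0, -0.01, 0, 1, 0, 0, 22, 0, -0.01, 0, 1, 0, 0, 27, 0, -0.01, 0, 1, 0, 0, 27, 0, -0.01, 0, 1])

```text
clock: 7.12
eef_pos: [541.2, 11.5, 109.7]
tool_rot: [2.812, 0.41, -2.962]
force: [-0.1, 0.3, -0.2]
width: 85.6
gripper_force: 0.0
```

```bash
python3 -c "
from h import *
print(relf(.64,12))"
```

```text
q [ 0.83  0.86 -0.97  2.18  1.23  0.24  0.8 ] F [-0.1  0.3 -0.2] w 85.6
[-0.971  0.502  0.261 -0.004 -0.002 -0.004]
```

Call:
play_rows(deltas=[-1, 0.5, -11, 0, 0, 0, 1, -1, 0.5, -22, 0, 0, 0, 1, -1, 0.5, -22, 0, 0, 0, 0, -1, 0.5, -22, 0, 0, 0, 0, -1, 0.5, -22, 0, 0, 0, 0, -1, 0.5, -22, 0, 0, 0, 0, -1, 0.5, -22, 0, 0, 0, 0, -1, 0.5, -22, 0, 0, 0, 0])

```text
clock: 8.12
eef_pos: [535.1, 4.3, 129.7]
tool_rot: [2.81, 0.411, -2.962]
force: [-2.1, 1.3, 1.5]
width: 17.1
gripper_force: 58.6
```

```bash
python3 -c "
from h import *
print(relf(.64,34),read_state()['gripper_force'])"
```

```text
q [ 0.91  0.86 -1.07  2.18  1.15  0.31  0.89] F [-2.1  1.3  1.5] w 17.1
[ 0.328 -0.817  0.323 -0.002 -0.001 -0.005] 58.58290672302246
```

Call:
play_rows(deltas=[0, 0, 0, 0, 0, -0.1, 0, 0, 0, 0, 0, 0, -0.2, 0, 0, 0, 0, 0, 0, -0.3, 0, 0, 0, 0, 0, 0, -0.4, 0, 0, 0, 0, 0, 0, -0.5, 0, 0, 0, 0, 0, 0, -0.6, 0, 0, 0, 0, 0, 0, -0.64, 0, 0, 0, 0, 0, 0, -0.64, 0])

```text
clock: 9.12
eef_pos: [535.1, 4.3, 129.7]
tool_rot: [3.14, 0.522, -2.254]
force: [-2.0, 1.4, 1.6]
width: 17.0
gripper_force: 58.7
```

```bash
python3 - <<'E'
from h import *
import cv2
s=read_state();print(relf(0,34),s['gripper_force'],s['torque'])
im=get_image('wrist');a=cv2.resize(im[170:370,200:440],(720,600),interpolation=cv2.INTER_CUBIC)
cv2.imwrite('pics/w3.png',np.clip(a[:,:,::-1]*1.6,0,255).astype('uint8'))
E
```

```text
q [ 0.96  0.93 -1.18  2.18  1.25  0.42  1.43] F [-2.   1.4  1.6] w 17.0
[ 0.765 -0.459  0.349 -0.001 -0.002 -0.005] 58.68041932582855 [0.06165804 0.55436137 0.36338306]
```

View pics/w3.png

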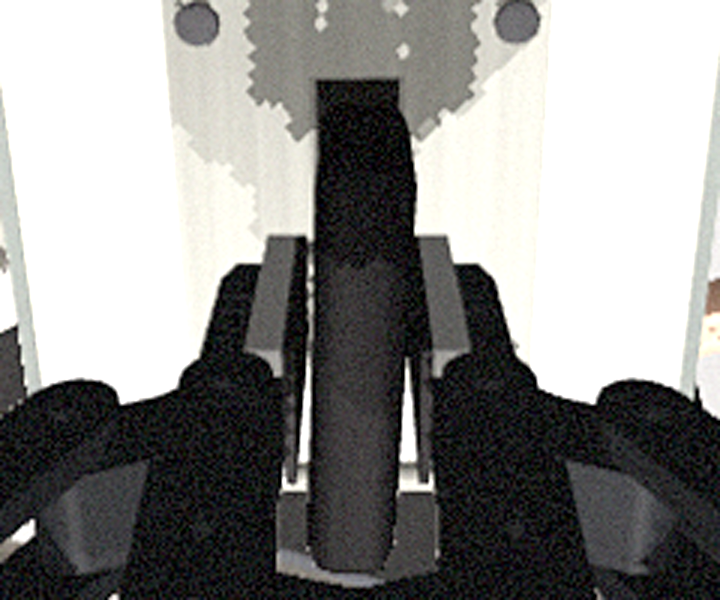

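The handle is nearly in line with the slot (slot edges at x = 317–399), with its top end leaning right by about 0.03 rad: (365,110) to (350,550). I'll turn 0.05 more and push.

Call:
play_rows(deltas=[0, 0, 0, 0, 0, -0.05, 0, 0, 0, 4, 0, 0, -0.05, 0, 0, 0, 8, 0, 0, -0.05, 0, 0, 0, 8, 0, 0, -0.05, 0])

```text
clock: 9.68
eef_pos: [537.7, 7.5, 122.6]
tool_rot: [-3.114, 0.521, -2.196]
force: [-3.2, 1.2, 4.2]
width: 17.4
gripper_force: 59.0
```

```bash
python3 -c "
from h import *
s=read_state();print(relf(0,26),s['torque'],'axial',s['force']@slotR(YAW)[:,2])"
```

```text
q [ 0.94  0.94 -1.16  2.18  1.29  0.41  1.44] F [-3.2  1.2  4.2] w 17.4
[ 0.776 -0.376  0.132 -0.001 -0.002  0.045] [0.3078109  0.76414523 0.33299119] axial 4.172261970401493
```

Call:
play_rows(deltas=[0, 0, 4, 0, 0, 0, 0, 0, 0, 8, 0, 0, 0, 0, 0, 0, 12, 0, 0, 0, 0, 0, 0, 15, 0, 0, 0, 0, 0, 0, 15, 0, 0, 0, 0])

```text
clock: 10.3
eef_pos: [542.1, 12.9, 110.6]
tool_rot: [-3.113, 0.521, -2.195]
force: [-10.9, -4.3, 17.5]
width: 17.1
gripper_force: 61.5
```

```bash
python3 - <<'E'
from h import *
import cv2
s=read_state();print(relf(0,12),s['torque'],'axial',s['force']@slotR(YAW)[:,2])
c=camera_info('wrist');im=get_image('wrist');a=cv2.resize(im[170:370,200:440],(720,600),interpolation=cv2.INTER_CUBIC)
cv2.imwrite('pics/w4.png',np.clip(a[:,:,::-1]*1.6,0,255).astype('uint8'))
E
```

```text
q [ 0.9   0.94 -1.12  2.18  1.36  0.38  1.38] F [-10.9  -4.3  17.5] w 17.1
[ 0.768 -0.353  0.244 -0.003 -0.002  0.045] [0.31186651 1.13809287 0.58338376] axial 20.19178297267348
```

View pics/w4.png

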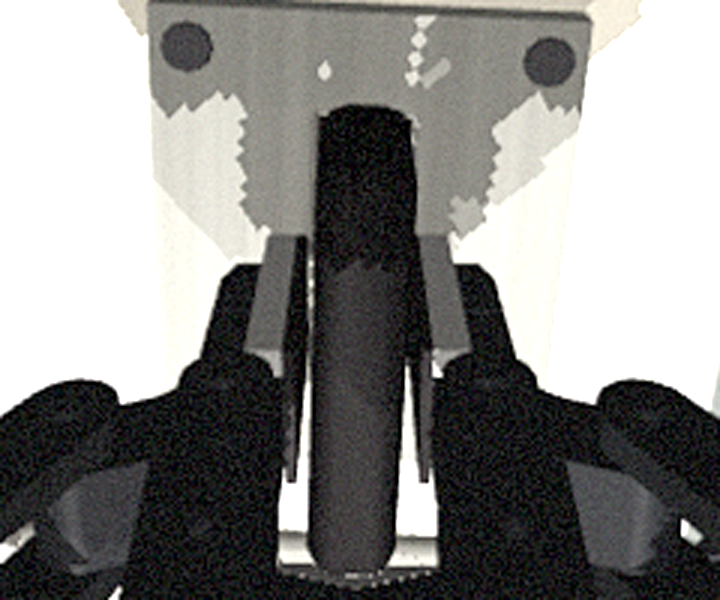

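The handle now sits close over the plate with its place in the grip unchanged, and the axial load of about 20 N shows it is at the stop. I'll turn it clockwise.

Call:
play_rows(deltas=[0, 0, 0, 0, 0, 0.12, 0, 0, 0, 0, 0, 0, 0.24, 0, 0, 0, 0, 0, 0, 0.36, 0, 0, 0, 0, 0, 0, 0.48, 0, 0, 0, 0, 0, 0, 0.6, 0, 0, 0, 0, 0, 0, 0.72, 0, 0, 0, 0, 0, 0, 0.84, 0, 0, 0, 0, 0, 0, 0.96, 0, 0, 0, 0, 0, 0, 1.08, 0, 0, 0, 0, 0, 0, 1.2, 0])

```text
clock: 11.6
eef_pos: [542.1, 12.9, 110.6]
tool_rot: [2.658, 0.204, 2.826]
force: [-10.3, -3.8, 17.8]
width: 17.5
gripper_force: 61.4
```

```bash
python3 -c "
from h import *
s=read_state();print(relf(1.57,12),s['torque']@slotR(YAW),'axial',s['force']@slotR(YAW))"
```

```text
q [ 0.85  0.87 -1.    2.18  1.26  0.26  0.26] F [-10.3  -3.8  17.8] w 17.5
[-0.04  -0.849  0.261 -0.003  0.002  0.412] [1.3044367  0.41782961 0.05913564] axial [ 0.78513676  5.67794891 20.15362721]
```

Call:
play_rows(deltas=[0, 0, 0, 0, 0, 0.1, 0, 0, 0, 0, 0, 0, 0.2, 0, 0, 0, 0, 0, 0, 0.3, 0, 0, 0, 0, 0, 0, 0.38, 0, 0, 0, 0, 0, 0, 0.43, 0, 0, 0, 0, 0, 0, 0.47, 0, 0, 0, 0, 0, 0, 0.47, 0])

```text
clock: 12.48
eef_pos: [542.1, 12.9, 110.6]
tool_rot: [2.621, -0.023, 2.419]
force: [-10.5, -2.8, 16.7]
width: 17.1
gripper_force: 61.4
```

```bash
python3 -c "
from h import *
s=read_state();print(relf(1.57,12),s['torque']@slotR(YAW),'axial',s['force']@slotR(YAW))"
```

```text
q [ 0.84  0.87 -0.98  2.18  1.25  0.25 -0.19] F [-10.5  -2.8  16.7] w 17.1
[-0.444 -0.758  0.249 -0.002  0.003 -0.052] [1.288497   0.43538398 0.63761168] axial [ 0.7943327   6.41098192 18.88176732]
```

The resisting torque has risen to 0.64 N m, so it is at the stop. A nudge more, then release and back off.

Call:
play_rows(deltas=[0, 0, 0, 0, 0, 0.04, 0, 0, 0, 0, 0, 0, 0.04, 0, 0, 0, -1, 0, 0, 0.04, 1, 0, 0, -1, 0, 0, 0.04, 1, 0, 0, -1, 0, 0, 0.04, 1, 0, 0, -1, 0, 0, 0.04, 1, 0, 0, -20, 0, 0, 0.04, 1, 0, 0, -50, 0, 0, 0.04, 1, 0, 0, -90, 0, 0, 0.04, 1, 0, 0, -110, 0, 0, 0.04, 1])

```text
clock: 13.72
eef_pos: [507.6, -31.7, 205.2]
tool_rot: [2.623, -0.046, 2.379]
force: [-0.1, -1.0, 0.9]
width: 86.0
gripper_force: 0.0
```

```bash
python3 - <<'E'
from h import *
import cv2
s=read_state();print(relf(1.57,120))
c=camera_info('wrist');im=get_image('wrist')
cv2.imwrite('pics/w5.png',cv2.resize(im[:,:,::-1],(800,500)))
M=slotR(YAW)
for h in(42,44,64): print(h,(proj(c,np.vstack([hpt(1.57,35,h),hpt(1.57,-35,h)])@M.T+S)*1.25).round(0).tolist())
E
```

```text
q [ 1.12  0.76 -1.25  2.16  0.69  0.44  0.3 ] F [-0.1 -1.   0.9] w 86.0
[ 0.722  0.667  2.407 -0.003  0.003 -0.098]
42 [[405.0, 311.0], [394.0, 206.0]]
44 [[405.0, 313.0], [394.0, 207.0]]
64 [[405.0, 329.0], [393.0, 215.0]]
```

View pics/w5.png

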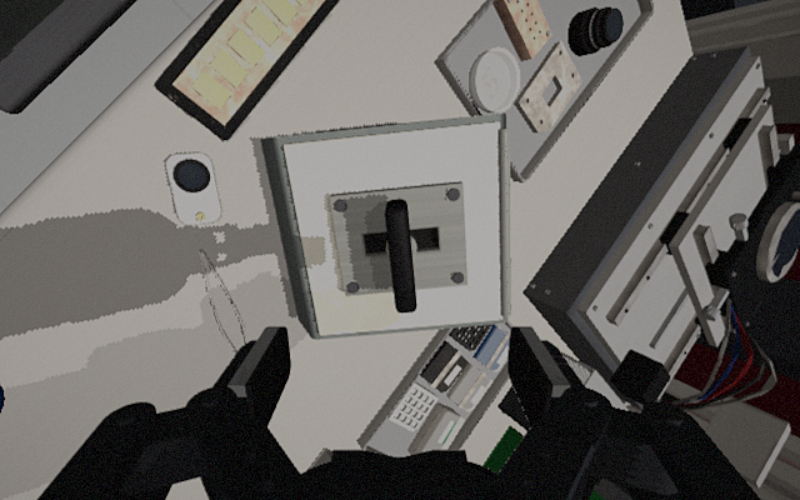

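The handle runs from (397,203) to (405,309). That matches the locked height and lies square across the slot at (365,241)–(438,238), with nothing else moved. Handing in.

```bash
python3 -c "
from cell import *
print(finish_job())"
```

```text
the job is handed in; nothing more can be done
None
```

The job is handed in at about 14 s of the 38 s allowed. I turned the stud into line, pushed it fully in, and turned it a quarter turn clockwise to the stop. The last picture, with the gripper clear, shows it staying in across the slot, and I touched none of the loose items.

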